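# Fit the matching holder plate on the slanted loading stand and lock it

## Robot

A 6-joint arm with a two-finger parallel gripper is mounted at the origin on a cart in front of the work surface, level with it; the furniture and walls round the work are solid. World frame = base frame: x ahead of the robot, y to its left, z up, the work surface at z = 0. Lengths are in m, angles in rad, forces in N, time in s.
With the tool pointing down it reaches from about 0.25 to 0.775 m from the base axis. Payload 8.9 kg.
Tool frame: the origin (TCP) lies on the centre line of the jaws, within the pads' length; the fingertips stand 22 mm ahead of it and the grasp point (between the pads) lies 3 mm ahead of it (arm.nose_length is the distance from the TCP to the fingertips, in m); z points along the fingers, y is the direction in which the jaws open and shut (so a half turn about z gives the same grasp; the last joint's range is limited). The gripper opens to 85 mm and grips with 20 to 120 N. Pads are 22 mm wide; open, the fingers measure 114 mm over their backs; the gripper's body (76 mm by 85 mm) begins 54 mm behind the grasp point. The pads swing forward as they close: fully open they stand 13 mm farther back than shut.
Start: joints at [-1.333, 0.291, -0.153, 1.127, 0, 1.431], TCP at [0.193, -0.488, 0.253] pointing down, gripper open.
Joint ranges: [-2.52, 2.52], [-0.91, 1.74], [-1.3, 1.37], [-1.96, 2.02], [-1.52, 1.47], [-3.14, 3.14]. Speed limits (rad/s): [2.22, 2.22, 2.79, 3.14, 3.14, 3.14].

## Interface

Orientations are given as a rotation vector (axis times angle).
In Python, from plant import arm, capture, ticket, recognise, outline_of gives the robot as it stands.
- The arm moves only by the tool jog_arm, never from a script. Its arguments are lists of equal length, an entry for each row: "travel": the shift along the tool's x, y, z in m, a list of three; "angular": the turn, a rotation vector about the tool's x, y, z in rad, a list of three. In form: {"travel": [[tx, ty, tz], ...], "angular": [[ax, ay, az], ...]}. A call has 1 to 20 rows; each row shifts and turns the pose as measured when the row begins, along the tool's axes as they then stand; what a row does not reach is not made up. A row lasts 1/10 s, in which the tool goes at most 50 mm and 8.59 degrees, less where a joint would pass 70% of its speed; a pose out of reach is approached as far as the arm can. A call is refused whole if a number of a shift passes 0.05 or a number of a turn 0.15, either way. A call with a gripper value outside its range is refused whole. "jaw" is the closure, from 0 (fully open) to 1 (shut), set as the call begins (left out, the last holds). The fingers move at their own pace and stop on an object; "grip_force" is the grip in N (left out, the last holds). Time passes only in rows, so rows that do not move let the fingers close. It gives the time, the measured TCP pose, the force and the opening at its end, in the units of the state.
- arm.state(): the state, without advancing time (a new reading comes with each control period).
- capture(name): name is "scene" or "top"; returns a dict with "pixels" (384x512x3 uint8, red, green, blue), "depth" (384x512 float32, m along the optical axis (not along the pixel's ray), 0 where there is no reading), "K" (3x3 intrinsics, pixels), "view" (4x4, takes a point from world to camera coordinates). Camera axes: x right, y up, looking along -z (the intrinsics and any distortion apply to the point x, -y, -z); pixel columns grow to the right and rows downward; lengths in m; the calibration is good to about 2 mm. A picture is of the moment at which its call begins.
- ticket.hand_in(): hands the job in, once; it reports no verdict.
Trained networks look in a picture, given as the dict that the camera call returned (one of the last four; its "shot" number tells which), for a name from the list of things; names that differ only in an ending like _2 or _b are one class to them, and where a whole thing is asked for, a point or a joint stands for the part that bears it (a point fixed in the world has none). Each returns a list of dicts, best first, with "score" (0 to 1); they miss things now and then, are a little off and sometimes report something else, mostly with a low value. They report only what shows in the picture. A call takes as long as a camera call.
- recognise(target, picture): "centre" ([x, y, z] in m, in world coordinates, good to about 4 mm: the middle of the surface that is visible of it).
- outline_of(target, picture): "pixels" (384x512 bool, what is visible of it).
The state is a dict: "time": time; "qpos": joint angles; "joint_velocities": joint speeds; "effort": joint torques, N m; "ee_pos": TCP position; "orientation": TCP orientation; "wrist_force": force on the tool from outside, world axes, zero at the start; "wrist_torque": the same for the moment, N m; "opening": finger opening in m.
Only numpy, scipy, OpenCV 4.12 (cv2) and the standard library are available. Lean on these libraries where they do the work, as an engineer would, in place of code of your own. Each camera call takes 0.05 s, during which the arm holds its last target. There are 200 camera calls.

## Task

Set up the slanted loading stand: one of the two holder plates has dowel holes that match the two brass dowels on the stand's turning driver - without forcing it, try until you find the one that drops over both dowels and sits flush, and leave the other plate lying flat on the worktop, handle up. Turn the fitted plate until a lock hole lines up with the lock bush at the stand's left side, then take the red-handled pin from its parking bush and push it through plate and bush until its collar rests on the plate, and let go. Do not disturb the things standing behind.

Things in the scene. Friction and masses are not known exactly. Their poses are not given: they have to be found in the camera images.
- plate_1: aluminium holder plate 124x134x8 mm, 0.3-0.5 kg, brass sleeves on top, lying on the worktop. Origin: centre of underside, z out of its top. Black bar handle over the centre: 62 (x) x 14 (y) mm, 28-42 mm above the underside. Dowel holes 14 mm wide on the x axis beyond the handle's ends; lock holes 13.5 mm wide at y = +-54 mm. Dowel holes 36 or 48 mm from the centre: see or try. Half-turn symmetric.
- plate_2: aluminium holder plate 124x134x8 mm, 0.3-0.5 kg, brass sleeves on top, lying on the worktop. Origin: centre of underside, z out of its top. Black bar handle over the centre: 62 (x) x 14 (y) mm, 28-42 mm above the underside. Dowel holes 14 mm wide on the x axis beyond the handle's ends; lock holes 13.5 mm wide at y = +-54 mm. Twin of plate_1 but the other dowel hole spacing.
- stand: fixed loading stand: grey base 190x200 mm, deck 200x220 mm leaning 25 degrees towards the robot (its face looks up and along the stand's -x). Origin: middle of the base's underside on the worktop, x away from the robot, y left, z up. The deck's face is 50 mm above the worktop at its near edge, 92 mm at its middle, 134 mm at the far edge. Nothing is above it.
- driver (a joint): angle (rad) of the turning driver about the deck's normal, anticlockwise positive seen from above. At 0 its dowel line runs straight up the slope and a fitted plate's lock hole lies over the lock bush. Light friction (0.12 N m), stops at +-1.2, stays where left; starts between 0.35 and 0.75.
- driver_face (a point): centre of the driver's upper face, 14 mm above the deck's middle. Axes turn with the driver: z out of the deck, 25 degrees from vertical; x along the two dowels (brass, 12 mm thick, 20 mm high, nose tapering over the upper 11 mm, at x = +-36 mm). A fitted plate lies flat on this face, its origin here, its x along this x either way round; the noses then show 12 mm above it.
- lock_bush (a point): middle of the top of the steel lock bush (28 mm square, hole 12.5 mm wide, open below) at the deck's left side, 54 mm from the driver's axis, 1.5 mm lower than its face. Fixed axes: z out of the deck along the hole, x up the slope, y left. With a plate fitted and the pin home the pin's origin is 9.5 mm above this along z.
- park_bush (a point): the same for the parking bush at the deck's right side, where the pin stands at the start, its collar on the bush.
- lock_pin: lock pin 84 mm long, 0.1 kg: steel shank 10 mm thick, 38 mm long, tapered tip; collar 24 mm wide, 4 mm thick; red flat-sided grip 18 (x) x 24 (y) mm from 4 to 46 mm above the origin. Origin: middle of the collar's underside, z along the pin towards the grip. Starts in the parking bush, leaning 25 degrees like the deck, its x up the slope.
- bottle_b: bystander: wash bottle, 70 mm across, 258 mm tall, standing behind the plates; origin under its middle.
- hex_block: bystander: white block with black hex keys, 36 x 60 x 82 mm, behind the work; origin under its middle.
- loupe: bystander: black loupe, 40 mm across and 40 mm tall, behind the work; origin under its middle.

How it is judged:
On the way, in this order (a step that is already met when the one before it is completed fails the run):
1. one of the plates sits flush on the driver, over both dowels (((distance between plate_1 and driver_face below 0.005 m and angle between the z axis of plate_1 and the z axis of driver_face, either way round below 0.04 rad) or (distance between plate_2 and driver_face below 0.005 m and angle between the z axis of plate_2 and the z axis of driver_face, either way round below 0.04 rad))), for 0.2 s.
2. the pin is home through the fitted plate's lock hole and the lock bush (z of lock_pin in the frame of lock_bush between 0.005 and 0.0125 m and distance between lock_pin and lock_bush below 0.0135 m and angle between the z axis of lock_pin and the z axis of driver_face, either way round below 0.12 rad), for 0.2 s.
At the end, for the whole second after the job is handed in: Matching plate flush on the driver (within 5 mm, 0.04 rad); pin through its lock hole and the bush, collar down on the plate (origin 5 to 12.5 mm above the bush, within 0.12 rad of square); other plate flat on the worktop, handle up (under 6 mm, 0.06 rad); all at rest (all of step 2 and ((distance between plate_1 and driver_face below 0.005 m and angle between the z axis of plate_1 and the z axis of driver_face, either way round below 0.04 rad and height (world z) of plate_2 below 0.006 m and angle between plate_2's own z axis and vertical below 0.06 rad and linear speed of each of plate_2, plate_1 below 0.02 m/s) or (distance between plate_2 and driver_face below 0.005 m and angle between the z axis of plate_2 and the z axis of driver_face, either way round below 0.04 rad and height (world z) of plate_1 below 0.006 m and angle between plate_1's own z axis and vertical below 0.06 rad and linear speed of each of plate_1, plate_2 below 0.02 m/s)) and linear speed of lock_pin below 0.02 m/s); the robot touches nothing.
It fails at once if a bystander is pushed more than 20 mm (distance of any of bottle_b, hex_block, loupe from where it was at the start of the episode above 0.02 m).
It fails at once if a plate is forced onto the driver (more than 60 N) (contact force between any of plate_1, plate_2 and stand above 60 N).
It also fails if it takes over 72 s, if anything falls off the work surface, if the arm or the gripper's body presses on something with over 40 N, if the wrist force passes 120 N, or if a joint passes its speed limit or range.

## Working session

There is one attempt and no reset: what is moved stays moved. The work goes in short steps, Python scripts to look and compute and a tool call to move; the robot and the scene stay as the last step left them, time stands still between calls to the robot, and variables do not carry over. Pictures are saved under pics/ and viewed, about 8 in all and at most 12, crops included, and the job is handed in when it is done.

Besides the shell and the picture viewer there is one more tool, called after ">>>" as name(argument=value, ...), one argument or row to a line, values as JSON. jog_arm: Moves the arm, as the interface text tells. Its arguments: {"type":"object","properties":{"travel":{"type":"array"},"angular":{"type":"array"},"jaw":{"type":"number"},"grip_force":{"type":"number"}},"required":["travel","angular"]}

```bash
mkdir -p pics; ls; cat > h.py <<'E'
import numpy as np, cv2
from plant import arm, capture, ticket, recognise, outline_of
from scipy.spatial.transform import Rotation as R
def cloud(p):
    d=p["depth"];K=p["K"];v,u=np.mgrid[:d.shape[0],:d.shape[1]]
    c=np.stack([(u-K[0,2])/K[0,0]*d,-(v-K[1,2])/K[1,1]*d,-d,np.ones_like(d)],-1)
    w=c@np.linalg.inv(p["view"]).T
    w[d==0]=np.nan
    return w[...,:3]
def proj(p,X):
    c=p["view"]@np.append(X,1);K=p["K"]
    return K[0,0]*c[0]/-c[2]+K[0,2],K[1,1]*-c[1]/-c[2]+K[1,2]
def save(p,n,crop=None,s=1):
    im=p["pixels"][...,::-1]
    if crop: im=im[crop[1]:crop[3],crop[0]:crop[2]]
    cv2.imwrite("pics/"+n,cv2.resize(im,None,fx=s,fy=s,interpolation=cv2.INTER_CUBIC))
E
python3 - <<'E'
from h import *
s=arm.state();print({k:np.round(v,3) for k,v in s.items()}, arm.nose_length)
ims=[]
for n in("scene","top"):
    p=capture(n);ims.append(p["pixels"][...,::-1])
    print(n,p["K"].round(1).tolist(),p["view"].round(3).tolist(),[k for k in p])
    for t in("plate_1","stand","driver","lock_pin","bottle_b","hex_block","loupe"):
        print(t,[(np.round(r["centre"],3).tolist(),round(r["score"],2)) for r in recognise(t,p)][:4])
    np.savez("/tmp/%s.npz"%n,**p)
    save(p,n+"0.png",s=1.5)
E
```

```text
pics
{'time': np.float64(0.0), 'qpos': array([-1.333,  0.291, -0.154,  1.127,  0.   ,  1.431]), 'joint_velocities': array([-0.002,  0.001,  0.   , -0.001, -0.001,  0.001]), 'effort': array([-1.0000e-03, -5.3714e+01,  3.3137e+01,  1.6000e-02, -0.0000e+00,
       -0.0000e+00]), 'ee_pos': array([ 0.193, -0.488,  0.253]), 'orientation': array([-3.085, -0.588,  0.   ]), 'wrist_force': array([-0.268, -0.094,  0.138]), 'wrist_torque': array([-0.012, -0.046,  0.003]), 'opening': np.float64(0.086)} 0.022
scene [[403.6, 0.0, 259.3], [0.0, 403.6, 188.9], [0.0, 0.0, 1.0]] [[0.975, 0.222, 0.017, -0.591], [-0.097, 0.355, 0.93, -0.039], [0.2, -0.908, 0.368, -1.088], [0.0, 0.0, 0.0, 1.0]] ['pixels', 'depth', 'K', 'view', 'shot']
plate_1 [([0.45, 0.101, 0.007], 0.88), ([0.669, 0.119, 0.009], 0.78)]
stand [([0.623, -0.262, 0.071], 0.86)]
driver [([0.594, -0.216, 0.105], 0.72)]
lock_pin [([0.64, -0.305, 0.15], 0.76), ([0.592, -0.216, 0.105], 0.31)]
bottle_b [([0.758, 0.159, 0.119], 0.76)]
hex_block [([0.742, -0.066, 0.028], 0.56)]
loupe [([0.615, -0.249, 0.098], 0.71), ([0.728, 0.014, 0.031], 0.61)]
top [[423.5, 0.0, 247.4], [0.0, 423.5, 199.5], [0.0, 0.0, 1.0]] [[0.013, -1.0, -0.001, -0.049], [0.98, 0.013, 0.197, -0.597], [-0.197, -0.003, 0.98, -0.993], [0.0, 0.0, 0.0, 1.0]] ['pixels', 'depth', 'K', 'view', 'shot']
plate_1 [([0.44, 0.113, 0.008], 0.93), ([0.626, 0.117, 0.009], 0.62)]
stand [([0.594, -0.197, 0.1], 0.78)]
driver [([0.594, -0.199, 0.103], 0.59)]
lock_pin [([0.639, -0.282, 0.16], 0.58)]
bottle_b [([0.747, 0.171, 0.143], 0.93)]
hex_block [([0.736, -0.047, 0.024], 0.84), ([0.592, -0.201, 0.105], 0.44)]
loupe [([0.728, 0.027, 0.037], 0.54)]
```

View pics/top0.png

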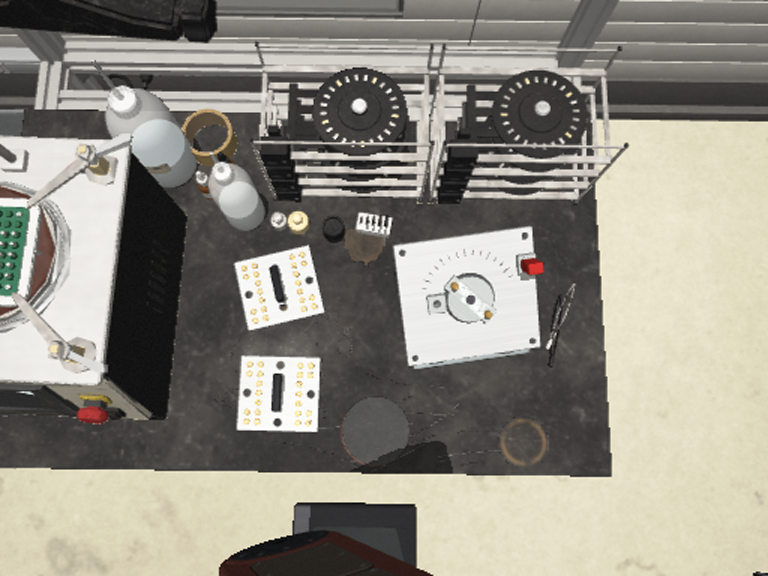

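View pics/scene0.png

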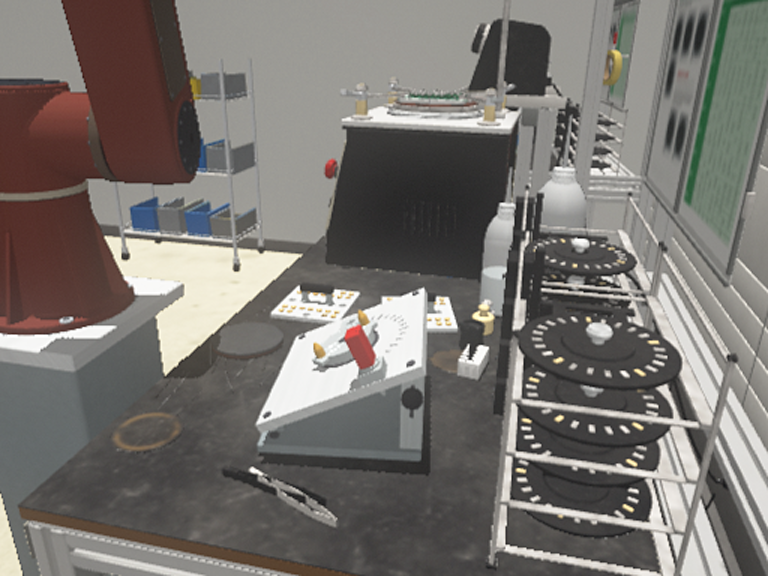

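The top view shows two plates at left ((279,393) and (279,287) in 1.5x pixels), the stand at (470,297) with its driver turned and bush at (437,303), and the red pin at (532,267). Next I'll rectify the plates and the deck and measure them.

```bash
cat > m.py <<'E'
from h import *
def plane_view(p,O,Rm,half,res=0.0005):
    # image resampled on plane through O with axes Rm[:,0] (up in image), Rm[:,1] (left)
    n=int(2*half/res);r=(half-res*np.arange(n))
    a,b=np.meshgrid(r,r,indexing="ij")
    X=O+a[...,None]*Rm[:,0]+b[...,None]*Rm[:,1]
    c=X@p["view"][:3,:3].T+p["view"][:3,3];K=p["K"]
    u=K[0,0]*c[...,0]/-c[...,2]+K[0,2];v=K[1,1]*-c[...,1]/-c[...,2]+K[1,2]
    return cv2.remap(p["pixels"][...,::-1].copy(),u.astype(np.float32),v.astype(np.float32),cv2.INTER_CUBIC)
E
python3 - <<'E'
from m import *
p=capture("top");W=cloud(p);views=[]
for r in outline_of("plate_1",p)[:2]:
    m=r["pixels"]; P=W[m]; P=P[np.isfinite(P[:,0])]; 
    t=P[(P[:,2]>0.002)&(P[:,2]<0.014)]
    (cx,cy),(w,h),a=cv2.minAreaRect((t[:,:2]*1000).astype(np.float32))
    print("plate",cx,cy,w,h,a,"z",np.median(t[:,2]),len(t),r["score"])
    if w>h: a+=90     # long side h is plate y
    a=(a+45)%180-45
    Rm=R.from_euler('z',a,degrees=True).as_matrix()
    views.append(plane_view(p,np.array([cx/1000,cy/1000,0.008]),Rm,0.075))
r=outline_of("stand",p)[0]; P=W[r["pixels"]];P=P[np.isfinite(P[:,0])]
# deck plane by ransac
rng=np.random.default_rng(0);best=0
for _ in range(400):
    a,b,c=P[rng.choice(len(P),3,False)];n=np.cross(b-a,c-a);L=np.linalg.norm(n)
    if L<1e-6:continue
    n/=L;i=np.abs((P-a)@n)<.002
    if i.sum()>best:best=i.sum();I=i
Q=P[I];c0=Q.mean(0);n=np.linalg.svd(Q-c0)[2][2];n*=np.sign(n[2])
print("normal",n,np.degrees(np.arccos(n[2])),"n",best,len(P))
up=np.array([0,0,1])-n[2]*n;up/=np.linalg.norm(up);Y=np.cross(n,up)
q=np.stack([(Q-c0)@up,(Q-c0)@Y],1)
rc=cv2.minAreaRect((q*1000).astype(np.float32));print("rect",rc, "yaw",np.degrees(np.arctan2(up[1],up[0])))
O=c0+up*rc[0][0]/1000+Y*rc[0][1]/1000;print("deck mid",O)
views.append(plane_view(p,O,np.stack([up,Y,n],1),0.12,0.0008))
v=[cv2.resize(x,(400,400)) for x in views];cv2.imwrite("pics/rect.png",np.hstack(v)[:, :1200]);
cv2.imwrite("pics/rect.png",cv2.resize(np.hstack(v),(800,267),interpolation=cv2.INTER_AREA) if 0 else np.vstack([np.hstack(v[:2]),np.hstack([v[2],np.zeros_like(v[2])])])[:, :][:600*2])
im=np.vstack([np.hstack([cv2.resize(x,(300,300)) for x in views[:2]]),np.hstack([cv2.resize(views[2],(300,300)),np.zeros((300,300,3),np.uint8)])]);cv2.imwrite("pics/rect.png",im)
E
```

```text
plate 445.04412841796875 112.98957824707031 134.20889282226562 124.40397644042969 89.11038208007812 z 0.006360603404761855 2229 0.96
plate 628.528076171875 120.393798828125 124.95516967773438 133.69851684570312 14.371445655822754 z 0.006220086956377435 2066 0.84
normal [-0.41402912 -0.06788069  0.90772909] 24.806609289381054 n 4442 7576
rect ((-2.5083465576171875, -1.78155517578125), (220.6704864501953, 200.6297607421875), 89.68616485595703) yaw 9.31089216277533
deck mid [ 0.59704998 -0.1984593   0.09007036]
```

View pics/rect.png

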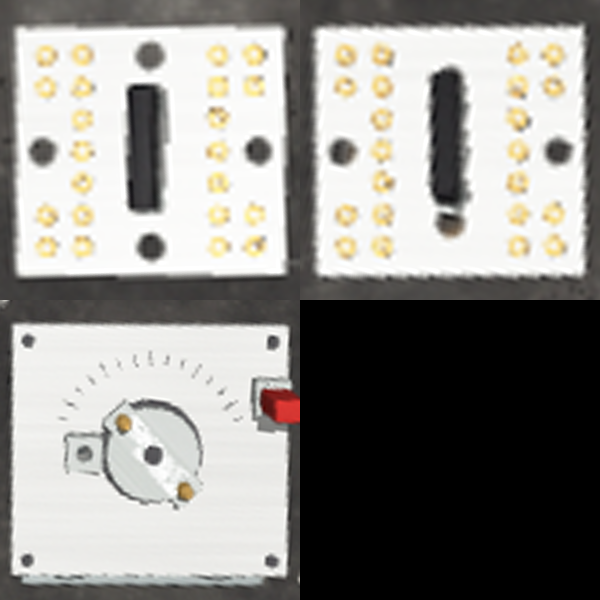

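Rectified view: the near plate has holes at ±48 mm ((149,54) and (150,247) at 0.5 mm/px). The far plate's hole is at 36 mm (450,223), so the far plate matches. The driver is turned about 42°. I'll check the stand pose by projection and work out the moves.

```bash
cat > g.py <<'E'
from m import *
yaw=np.radians(9.15)
def stand(O,yaw):
    x=np.array([np.cos(yaw),np.sin(yaw),0]);t=np.radians(25)
    n=np.array([0,0,np.cos(t)])-x*np.sin(t);up=x*np.cos(t)+np.array([0,0,np.sin(t)])
    return np.stack([up,np.cross(n,up),n],1)
def rel(tp,TR):
    s=arm.state();p=np.array(s["ee_pos"]);Rc=R.from_rotvec(s["orientation"]).as_matrix()
    q=Rc.T@TR; a=R.from_matrix(q).as_rotvec()
    print("t",round(float(s["time"]),2),"pos",p.round(4),"open",round(float(s["opening"]),4),"F",np.round(s["wrist_force"],1),"q",np.round(s["qpos"],2))
    print(" rotvec(tool)",a.round(4)," travel in final tool frame",(TR.T@(tp-p)).round(4), "in current",(Rc.T@(tp-p)).round(4))
def tool(ydir,z):  # tool z, tool y nearest to the sign that needs the smaller turn
    z=z/np.linalg.norm(z);y=ydir-z*(ydir@z);y/=np.linalg.norm(y)
    Rc=R.from_rotvec(arm.state()["orientation"]).as_matrix()
    c=[np.stack([np.cross(s*y,z),s*y,z],1) for s in(1,-1)]
    return sorted(c,key=lambda M:np.linalg.norm(R.from_matrix(Rc.T@M).as_rotvec()))[0]
E
python3 - <<'E'
from g import *
O=np.array([.597,-.1985,.092])
for name in("top","scene"):
    p=capture(name);S=stand(O,yaw)
    f=lambda a,b,c:tuple(np.round(proj(p,O+S@np.array([a,b,c])),1))
    print(name,"centre",f(0,0,.014),"bush",f(0,.054,.0125),"corner?",f(.09,.1,0))
    for th in(.70,.74,.78):
        print(th,"dowels",f(.036*np.cos(th),.036*np.sin(th),.032),f(-.036*np.cos(th),-.036*np.sin(th),.032))
    hsv=cv2.cvtColor(p["pixels"],cv2.COLOR_RGB2HSV);m=cv2.inRange(hsv,(10,130,80),(28,255,255))
    u,v=map(int,f(0,0,.014));mm=np.zeros_like(m);mm[v-35:v+35,u-35:u+35]=m[v-35:v+35,u-35:u+35]
    k,_,st,ce=cv2.connectedComponentsWithStats(mm)
    print("brass",[(ce[i].round(1).tolist(),st[i,4],st[i,:4].tolist()) for i in range(1,k) if st[i,4]>8])
    r=cv2.inRange(hsv,(0,150,80),(8,255,255))|cv2.inRange(hsv,(172,150,80),(180,255,255))
    u,v=map(int,f(.04,-.098,.04));mm=np.zeros_like(m);mm[v-40:v+40,u-40:u+40]=r[v-40:v+40,u-40:u+40]
    W=cloud(p)[mm>0];ys,xs=np.nonzero(mm);L=(W-O)@S
    print("red px",xs.mean().round(1),ys.mean().round(1),"deck coords 5/50/95%",np.nanpercentile(L,[5,50,95],axis=0).round(4).tolist())
    if name=="scene": save(p,"sc1.png",(150,170,310,320),5)
    else: save(p,"tp1.png",(255,140,375,255),5)
y=np.radians(14.37);rel(np.array([.6285,.1204,.15]),tool(np.array([-np.sin(y),np.cos(y),0]),np.array([0,0,-1.])))
E
```

```text
top centre (np.float64(313.7), np.float64(199.2)) bush (np.float64(291.2), np.float64(202.3)) corner? (np.float64(266.8), np.float64(167.0))
0.7 dowels (np.float64(304.3), np.float64(191.0)) (np.float64(326.1), np.float64(210.8))
0.74 dowels (np.float64(303.9), np.float64(191.4)) (np.float64(326.6), np.float64(210.3))
0.78 dowels (np.float64(303.5), np.float64(191.9)) (np.float64(327.0), np.float64(209.9))
brass [([302.5, 190.5], np.int32(14), [301, 189, 4, 4]), ([324.5, 209.2], np.int32(16), [323, 207, 4, 5])]
red px 354.7 177.3 deck coords 5/50/95% [[0.0375, -0.1035, 0.0263], [0.0469, -0.0907, 0.0547], [0.053, -0.083, 0.0583]]
scene centre (np.float64(228.8), np.float64(226.4)) bush (np.float64(232.7), np.float64(214.7)) corner? (np.float64(277.5), np.float64(195.2))
0.7 dowels (np.float64(239.4), np.float64(208.0)) (np.float64(209.1), np.float64(229.1))
0.74 dowels (np.float64(239.0), np.float64(207.9)) (np.float64(209.4), np.float64(229.2))
0.78 dowels (np.float64(238.6), np.float64(207.9)) (np.float64(209.8), np.float64(229.3))
brass [([241.0, 210.0], np.int32(21), [239, 207, 6, 8]), ([211.6, 231.8], np.int32(25), [209, 229, 7, 8])]
red px 235.4 221.9 deck coords 5/50/95% [[0.0404, -0.1061, 0.0569], [0.0478, -0.1014, 0.0593], [0.0545, -0.0909, 0.0603]]
t 1.05 pos [ 0.1932 -0.4882  0.2533] open 0.0854 F [ 0.1 -0.1  0.9] q [-1.33  0.29 -0.15  1.13  0.    1.43]
 rotvec(tool) [-0.    -0.     0.126]  travel in final tool frame [ 0.5727 -0.4815  0.1033] in current [ 0.6287 -0.4057  0.1033]
```

View pics/tp1.png

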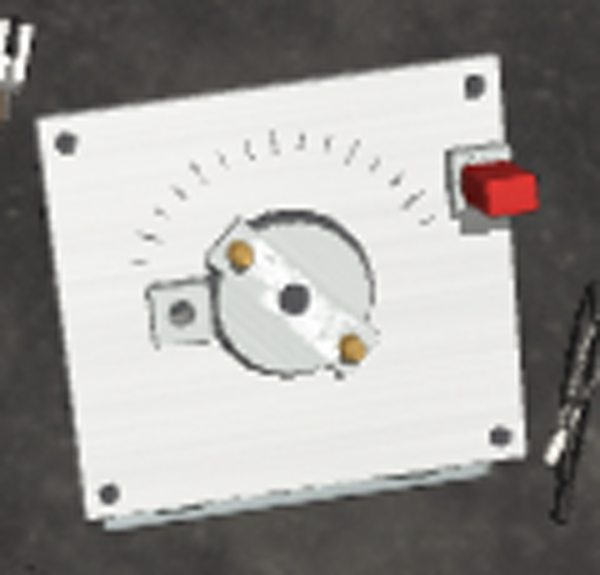

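Prediction and picture agree to about 1 mm: driver centre (294,299) and bush (181,313) in the crop, with θ≈0.74. Next I'll go above the far plate.

>>> jog_arm(
  travel=[
    [0,0,0],
    [0.0318,-0.0268,0.004],
    [0.0318,-0.0268,0.004],
    [0.0318,-0.0268,0.004],
    [0.0318,-0.0268,0.004],
    [0.0318,-0.0268,0.004],
    [0.0318,-0.0268,0.004],
    [0.0318,-0.0268,0.004],
    [0.0318,-0.0268,0.004],
    [0.0318,-0.0268,0.004],
    [0.0318,-0.0268,0.004],
    [0.0318,-0.0268,0.004],
    [0.0318,-0.0268,0.004],
    [0.0318,-0.0268,0.004],
    [0.0318,-0.0268,0.004],
    [0.0318,-0.0268,0.004],
    [0.0318,-0.0268,0.004],
    [0.0318,-0.0268,0.004],
    [0.0318,-0.0268,0.004],
  ],
  angular=[
    [0,0,0.126],
    [0,0,0],
    [0,0,0],
    [0,0,0],
    [0,0,0],
    [0,0,0],
    [0,0,0],
    [0,0,0],
    [0,0,0],
    [0,0,0],
    [0,0,0],
    [0,0,0],
    [0,0,0],
    [0,0,0],
    [0,0,0],
    [0,0,0],
    [0,0,0],
    [0,0,0],
    [0,0,0],
  ],
  jaw=0.3,
)

```text
time: 2.95
ee_pos: [0.6482, 0.137, 0.1787]
orientation: [3.112, 0.371, 0.009]
wrist_force: [1.4, -0.3, 0.3]
opening: 0.0596
```

```bash
python3 - <<'E'
from g import *
y=np.radians(14.37);rel(np.array([.6285,.1204,.038]),tool(np.array([-np.sin(y),np.cos(y),0]),np.array([0,0,-1.])))
E
```

```text
t 2.95 pos [0.6482 0.137  0.1787] open 0.0596 F [ 1.4 -0.3  0.3] q [ 0.1   0.59  0.13  1.1  -0.01  3.01]
 rotvec(tool) [ 0.0085 -0.0046 -0.0137]  travel in final tool frame [-0.0232  0.0112  0.1407] in current [-0.0237  0.0104  0.1407]
```

>>> jog_arm(
  travel=[
    [-0.012,0.006,0],
    [-0.012,0.005,0.01],
    [0,0,0.015],
    [0,0,0.015],
    [0,0,0.015],
    [0,0,0.015],
    [0,0,0.015],
    [0,0,0.015],
    [0,0,0.01],
    [0,0,0.01],
    [0,0,0],
  ],
  angular=[
    [0.008,-0.004,-0.013],
    [0,0,0],
    [0,0,0],
    [0,0,0],
    [0,0,0],
    [0,0,0],
    [0,0,0],
    [0,0,0],
    [0,0,0],
    [0,0,0],
    [0,0,0],
  ],
)

```text
time: 4.05
ee_pos: [0.6298, 0.1267, 0.0502]
orientation: [-3.114, -0.404, 0.0]
wrist_force: [-0.5, 0.0, -0.1]
opening: 0.0596
```

```bash
python3 - <<'E'
from g import *
y=np.radians(14.37);rel(np.array([.6285,.1204,.038]),tool(np.array([-np.sin(y),np.cos(y),0]),np.array([0,0,-1.])))
E
```

```text
t 4.05 pos [0.6298 0.1267 0.0502] open 0.0596 F [-0.5  0.  -0.1] q [ 0.08  0.68 -0.09  0.81  0.    2.97]
 rotvec(tool) [-0.001   0.0002  0.0073]  travel in final tool frame [-0.0028  0.0058  0.0122] in current [-0.0029  0.0058  0.0122]
```

>>> jog_arm(
  travel=[
    [-0.0028,0.0058,0.006],
    [0,0,0.007],
    [0,0,0],
  ],
  angular=[
    [0,0,0.007],
    [0,0,0],
    [0,0,0],
  ],
)

```text
time: 4.35
ee_pos: [0.6294, 0.1198, 0.0373]
orientation: [-3.116, -0.392, -0.002]
wrist_force: [0.3, -0.4, 0.0]
opening: 0.0598
```

>>> jog_arm(
  travel=[
    [0,0,0],
    [0,0,0],
    [0,0,0],
    [0,0,0],
    [0,0,0],
    [0,0,0],
  ],
  angular=[
    [0,0,0],
    [0,0,0],
    [0,0,0],
    [0,0,0],
    [0,0,0],
    [0,0,0],
  ],
  jaw=1,
  grip_force=60,
)

```text
time: 4.95
ee_pos: [0.63, 0.1198, 0.0383]
orientation: [-3.116, -0.392, -0.005]
wrist_force: [0.1, 0.2, -0.1]
opening: 0.013
```

>>> jog_arm(
  travel=[
    [0,0,-0.005],
    [0,0,-0.02],
    [0,0,-0.03],
    [0,0,-0.03],
    [0,0,-0.03],
    [0,0,-0.03],
    [0,0,-0.03],
    [0,0,0],
  ],
  angular=[
    [0,0,0],
    [0,0,0],
    [0,0,0],
    [0,0,0],
    [0,0,0],
    [0,0,0],
    [0,0,0],
    [0,0,0],
  ],
)

```text
time: 5.75
ee_pos: [0.6258, 0.1196, 0.217]
orientation: [-3.116, -0.392, 0.012]
wrist_force: [0.9, -0.3, -4.3]
opening: 0.0127
```

```bash
python3 - <<'E'
from g import *
O=np.array([.596,-.1985,.092]);S=stand(O,yaw);th=.74
px=np.cos(th)*S[:,0]+np.sin(th)*S[:,1];n=S[:,2];py=np.cross(n,px)
T=tool(py,-n);rel(O+n*(.014+.038+.06),T)
p=capture("top");save(p,"lift.png",(150,100,300,240),4)
E
```

```text
t 5.75 pos [0.6258 0.1196 0.217 ] open 0.0127 F [ 0.9 -0.3 -4.3] q [0.07 0.53 0.12 1.17 0.   2.96]
 rotvec(tool) [-0.1838  0.4125 -0.6386]  travel in final tool frame [-0.3011  0.1439 -0.0325] in current [-0.1547  0.2966  0.0239]
```

View pics/lift.png

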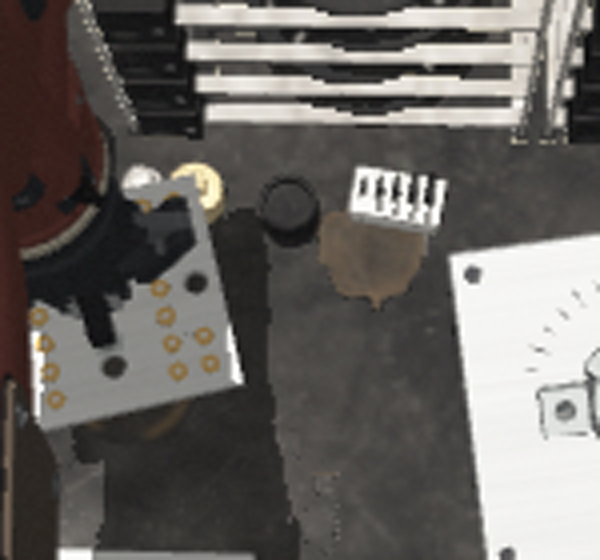

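```bash
python3 - <<'E'
from g import *
p=capture("top");s=arm.state();T=np.array(s["ee_pos"]);Rc=R.from_rotvec(s["orientation"]).as_matrix()
C=np.linalg.inv(p["view"])[:3,3]
zt=T[2]-.030
for u,v in((178.25,191.75),(199.25,171.)):
    d=np.linalg.inv(p["view"])[:3,:3]@np.array([(u-p["K"][0,2])/p["K"][0,0],-(v-p["K"][1,2])/p["K"][1,1],-1])
    X=C+d*(zt-C[2])/d[2];print((Rc.T@(X-T)).round(4))
E
```

```text
[-0.0365  0.0006  0.0305]
[-0.0013  0.0555  0.0298]
```

>>> jog_arm(
  travel=[
    [0,0,0],
    [0,0,0],
    [0,0,0],
    [0,0,0],
    [0,0,0],
    [0,0,0],
    [0,0,0],
  ],
  angular=[
    [-0.0306,0.0688,-0.1064],
    [-0.0306,0.0688,-0.1064],
    [-0.0306,0.0688,-0.1064],
    [-0.0306,0.0688,-0.1064],
    [-0.0306,0.0688,-0.1064],
    [-0.0306,0.0688,-0.1064],
    [0,0,0],
  ],
)

```text
time: 6.55
ee_pos: [0.611, 0.1188, 0.1923]
orientation: [2.654, 1.323, 0.599]
wrist_force: [-0.7, 0.1, -5.4]
opening: 0.013
```

>>> jog_arm(
  travel=[
    [-0.02,0.0096,-0.0022],
    [-0.02,0.0096,-0.0022],
    [-0.02,0.0096,-0.0022],
    [-0.02,0.0096,-0.0022],
    [-0.02,0.0096,-0.0022],
    [-0.02,0.0096,-0.0022],
    [-0.02,0.0096,-0.0022],
    [-0.02,0.0096,-0.0022],
    [-0.02,0.0096,-0.0022],
    [-0.02,0.0096,-0.0022],
    [-0.02,0.0096,-0.0022],
    [-0.02,0.0096,-0.0022],
    [-0.02,0.0096,-0.0022],
    [-0.02,0.0096,-0.0022],
    [0,0,0],
  ],
  angular=[
    [0,0,0],
    [0,0,0],
    [0,0,0],
    [0,0,0],
    [0,0,0],
    [0,0,0],
    [0,0,0],
    [0,0,0],
    [0,0,0],
    [0,0,0],
    [0,0,0],
    [0,0,0],
    [0,0,0],
    [0,0,0],
    [0,0,0],
  ],
)

```text
time: 8.05
ee_pos: [0.5272, -0.1962, 0.1538]
orientation: [2.743, 1.264, 0.526]
wrist_force: [-0.2, 0.1, -4.1]
opening: 0.0127
```

```bash
cat > pl.py <<'E'
from g import *
import sys
O=np.array([.596,-.1985,.092]);S=stand(O,yaw);th=.74
px=np.cos(th)*S[:,0]+np.sin(th)*S[:,1];n=S[:,2];py=np.cross(n,px)
T=tool(py,-n);rel(O+n*(.014+.038),T);print(T.round(3).tolist())
E
python3 pl.py
```

```text
t 8.05 pos [ 0.5272 -0.1962  0.1538] open 0.0127 F [-0.2  0.1 -4.1] q [-0.63  0.27 -0.54  0.52  0.26  1.68]
 rotvec(tool) [-0.0691  0.051  -0.0399]  travel in final tool frame [0.017  0.0334 0.0325] in current [0.0199 0.0348 0.0292]
[[0.554, 0.721, 0.417], [0.772, -0.632, 0.067], [0.312, 0.285, -0.906]]
```

>>> jog_arm(
  travel=[
    [0,0,-0.02],
    [0.01,0.015,0],
    [0.01,0.015,0],
    [0,0,0],
  ],
  angular=[
    [0,0,0],
    [-0.035,0.026,-0.02],
    [-0.034,0.025,-0.02],
    [0,0,0],
  ],
)

```text
time: 8.45
ee_pos: [0.553, -0.2016, 0.1814]
orientation: [2.68, 1.27, 0.618]
wrist_force: [0.5, -0.8, -4.9]
opening: 0.0126
```

```bash
python3 pl.py
```

```text
t 8.45 pos [ 0.553  -0.2016  0.1814] open 0.0126 F [ 0.5 -0.8 -4.9] q [-0.63  0.24 -0.52  0.5   0.3   1.67]
 rotvec(tool) [-0.0112  0.0042 -0.0157]  travel in final tool frame [-0.0017  0.0035  0.0472] in current [-0.0014  0.0041  0.0472]
[[0.554, 0.721, 0.417], [0.772, -0.632, 0.067], [0.312, 0.285, -0.906]]
```

>>> jog_arm(
  travel=[
    [-0.0005,0.003,0.01],
    [0,0,0.01],
    [0,0,0],
  ],
  angular=[
    [-0.011,0.004,-0.015],
    [0,0,0],
    [0,0,0],
  ],
)

```text
time: 8.75
ee_pos: [0.5612, -0.2005, 0.1603]
orientation: [2.672, 1.279, 0.618]
wrist_force: [-0.9, -0.2, -3.8]
opening: 0.0128
```

```bash
python3 pl.py; python3 - <<'E'
from g import *
a=capture("top");b=capture("scene")
f=lambda p,c:cv2.resize(p["pixels"][c[1]:c[3],c[0]:c[2],::-1],(400,400),interpolation=cv2.INTER_CUBIC)
cv2.imwrite("pics/pre.png",np.hstack([f(a,(255,140,375,260)),f(b,(165,150,295,280))]))
E
```

```text
t 8.75 pos [ 0.5612 -0.2005  0.1603] open 0.0128 F [-0.9 -0.2 -3.8] q [-0.62  0.28 -0.53  0.45  0.3   1.68]
 rotvec(tool) [-0.0096  0.004  -0.0078]  travel in final tool frame [-0.0005  0.0043  0.0246] in current [-0.0004  0.0045  0.0246]
[[0.554, 0.721, 0.417], [0.772, -0.632, 0.067], [0.312, 0.285, -0.906]]
```

View pics/pre.png

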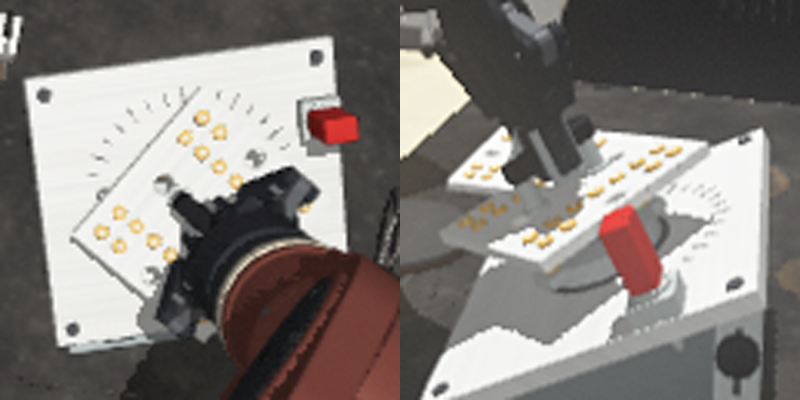

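Top crop: the plate hovers over the driver with its upper hole at (163,184). The scene crop shows it parallel to the deck and clear of the red pin. I'll trim it and go down.

>>> jog_arm(
  travel=[
    [0,0.004,0],
    [0,0,0],
  ],
  angular=[
    [-0.009,0.004,-0.008],
    [0,0,0],
  ],
)

```text
time: 9.05
ee_pos: [0.5646, -0.2037, 0.163]
orientation: [2.656, 1.284, 0.628]
wrist_force: [0.4, 0.1, -4.8]
opening: 0.013
```

```bash
python3 pl.py
```

```text
t 9.05 pos [ 0.5646 -0.2037  0.163 ] open 0.013 F [ 0.4  0.1 -4.8] q [-0.62  0.28 -0.53  0.44  0.3   1.67]
 rotvec(tool) [ 0.0013 -0.0003  0.0011]  travel in final tool frame [-0.0007 -0.0008  0.0258] in current [-0.0008 -0.0009  0.0258]
[[0.554, 0.721, 0.417], [0.772, -0.632, 0.067], [0.312, 0.285, -0.906]]
```

>>> jog_arm(
  travel=[
    [0,-0.001,0.005],
    [0,0,0.004],
    [0,0,0.003],
    [0,0,0.003],
    [0,0,0],
  ],
  angular=[
    [0,0,0],
    [0,0,0],
    [0,0,0],
    [0,0,0],
    [0,0,0],
  ],
)

```text
time: 9.55
ee_pos: [0.5706, -0.2022, 0.1485]
orientation: [2.656, 1.283, 0.628]
wrist_force: [1.2, 0.4, -5.4]
opening: 0.0128
```

```bash
python3 pl.py
```

```text
t 9.55 pos [ 0.5706 -0.2022  0.1485] open 0.0128 F [ 1.2  0.4 -5.4] q [-0.61  0.3  -0.54  0.4   0.3   1.68]
 rotvec(tool) [ 0.0022 -0.0002  0.0005]  travel in final tool frame [-0.0007 -0.0001  0.0101] in current [-0.0007 -0.0001  0.0101]
[[0.554, 0.721, 0.417], [0.772, -0.632, 0.067], [0.312, 0.285, -0.906]]
```

>>> jog_arm(
  travel=[
    [0,0,0.003],
    [0,0,0.003],
    [0,0,0],
  ],
  angular=[
    [0,0,0],
    [0,0,0],
    [0,0,0],
  ],
)

```text
time: 9.85
ee_pos: [0.5737, -0.2018, 0.1429]
orientation: [2.655, 1.283, 0.629]
wrist_force: [0.5, 0.2, -4.8]
opening: 0.013
```

```bash
python3 pl.py
```

```text
t 9.85 pos [ 0.5737 -0.2018  0.1429] open 0.013 F [ 0.5  0.2 -4.8] q [-0.61  0.32 -0.54  0.38  0.3   1.68]
 rotvec(tool) [ 0.0028 -0.0007  0.0008]  travel in final tool frame [-0.001  -0.0005  0.0036] in current [-0.001  -0.0005  0.0036]
[[0.554, 0.721, 0.417], [0.772, -0.632, 0.067], [0.312, 0.285, -0.906]]
```

>>> jog_arm(
  travel=[
    [0,0,0.002],
    [0,0,0.002],
    [0,0,0],
  ],
  angular=[
    [0,0,0],
    [0,0,0],
    [0,0,0],
  ],
)

```text
time: 10.15
ee_pos: [0.5754, -0.2017, 0.1393]
orientation: [2.655, 1.282, 0.629]
wrist_force: [-3.0, -0.2, -0.7]
opening: 0.0128
```

```bash
python3 pl.py
```

```text
t 10.15 pos [ 0.5754 -0.2017  0.1393] open 0.0128 F [-3.  -0.2 -0.7] q [-0.6   0.32 -0.55  0.37  0.3   1.69]
 rotvec(tool) [ 0.0031 -0.0004  0.0007]  travel in final tool frame [-0.0009 -0.0007 -0.0004] in current [-0.0009 -0.0007 -0.0004]
[[0.554, 0.721, 0.417], [0.772, -0.632, 0.067], [0.312, 0.285, -0.906]]
```

>>> jog_arm(
  travel=[
    [0,0,0.001],
    [0,0,0],
    [0,0,0],
    [0,0,0],
    [0,0,0],
    [0,0,0],
    [0,0,0],
    [0,0,0],
    [0,0,0],
    [0,0,0],
    [0,0,0],
    [0,0,0],
  ],
  angular=[
    [0,0,0],
    [0,0,0.06],
    [0,0,0.06],
    [0,0,0.06],
    [0,0,0.06],
    [0,0,0.06],
    [0,0,0.06],
    [0,0,0.06],
    [0,0,0.06],
    [0,0,0.06],
    [0,0,0.06],
    [0,0,0],
  ],
)

```text
time: 11.35
ee_pos: [0.5759, -0.2016, 0.1395]
orientation: [-3.03, -0.423, -0.684]
wrist_force: [-1.0, 0.6, -3.8]
opening: 0.0129
```

```bash
sed 's/th=.74/th=0/' pl.py > pl0.py; python3 pl0.py; python3 pl.py
```

```text
t 11.35 pos [ 0.5759 -0.2016  0.1395] open 0.0129 F [-1.   0.6 -3.8] q [-0.6   0.32 -0.55  0.37  0.3   2.31]
 rotvec(tool) [ 0.003  -0.0034  0.1183]  travel in final tool frame [-0.0016  0.0001 -0.0003] in current [-0.0016 -0.     -0.0003]
[[0.895, 0.159, 0.417], [0.144, -0.987, 0.067], [0.423, -0.0, -0.906]]
t 11.35 pos [ 0.5759 -0.2016  0.1395] open 0.0129 F [-1.   0.6 -3.8] q [-0.6   0.32 -0.55  0.37  0.3   2.31]
 rotvec(tool) [ 0.0041 -0.0021 -0.6217]  travel in final tool frame [-0.0013 -0.001  -0.0003] in current [-0.0016 -0.     -0.0003]
[[0.554, 0.721, 0.417], [0.772, -0.632, 0.067], [0.312, 0.285, -0.906]]
```

>>> jog_arm(
  travel=[
    [0,0,0],
    [0,0,0],
    [0,0,0.001],
    [0,0,0],
  ],
  angular=[
    [0,0,0.059],
    [0,0,0.059],
    [0,0,0],
    [0,0,0],
  ],
)

```text
time: 11.75
ee_pos: [0.5759, -0.2017, 0.1397]
orientation: [-3.026, -0.246, -0.677]
wrist_force: [0.8, 0.8, -5.1]
opening: 0.013
```

```bash
python3 pl0.py
```

```text
t 11.75 pos [ 0.5759 -0.2017  0.1397] open 0.013 F [ 0.8  0.8 -5.1] q [-0.6   0.32 -0.55  0.37  0.3   2.42]
 rotvec(tool) [ 0.0035 -0.0038  0.0036]  travel in final tool frame [-0.0017  0.     -0.0002] in current [-0.0017  0.     -0.0002]
[[0.895, 0.159, 0.417], [0.144, -0.987, 0.067], [0.423, -0.0, -0.906]]
```

>>> jog_arm(
  travel=[
    [0,0,0],
    [0,0,0],
    [0,0,0],
    [0,0,0],
    [0,0,-0.01],
    [0,0,-0.02],
    [0,0,-0.025],
    [0,0,-0.025],
    [0,0,-0.025],
    [0,0,-0.025],
    [0,0,0],
  ],
  angular=[
    [0,0,0],
    [0,0,0],
    [0,0,0],
    [0,0,0],
    [0,0,0],
    [0,0,0],
    [0,0,0],
    [0,0,0],
    [0,0,0],
    [0,0,0],
    [0,0,0],
  ],
  jaw=0.4,
)

```text
time: 12.85
ee_pos: [0.5196, -0.2108, 0.2665]
orientation: [-3.027, -0.259, -0.687]
wrist_force: [0.6, -0.7, 0.3]
opening: 0.0511
```

```bash
python3 pl0.py; python3 - <<'E'
from g import *
O=np.array([.596,-.1985,.092]);S=stand(O,yaw)
a=capture("top");b=capture("scene")
for p in(a,b):
    P=cloud(p);L=(P-O)@S
    m=(abs(L[...,0])<.058)&(abs(L[...,1])<.063)&(abs(L[...,2]-.022)<.008)
    q=L[m];c=q.mean(0);nn=np.linalg.svd(q-c)[2][2];print("plate plane (deck)",c.round(4),(nn*np.sign(nn[2])).round(3),m.sum())
    red=cv2.inRange(cv2.cvtColor(p["pixels"],cv2.COLOR_RGB2HSV),(0,150,80),(8,255,255))>0
    q=L[red&(abs(L[...,1]+.098)<.04)&(abs(L[...,0]-.045)<.05)&(L[...,2]>.054)&(L[...,2]<.064)];print("pin top face",len(q),q.min(0).round(4),q.max(0).round(4),q.mean(0).round(4))
    for nm,X in(("lock",(0,.054,.022)),("park",(.042,-.098,.0125))):print(nm,np.round(proj(p,O+S@np.array(X)),1))
f=lambda p,c:cv2.resize(p["pixels"][c[1]:c[3],c[0]:c[2],::-1],(400,400),interpolation=cv2.INTER_CUBIC)
cv2.imwrite("pics/fit.png",np.hstack([f(a,(265,140,375,250)),f(b,(165,150,295,280))]))
E
```

```text
t 12.85 pos [ 0.5196 -0.2108  0.2665] open 0.0511 F [ 0.6 -0.7  0.3] q [-0.69  0.1  -0.45  0.71  0.33  2.33]
 rotvec(tool) [ 0.0061 -0.0089  0.0121]  travel in final tool frame [-0.0036  0.      0.1388] in current [-0.0048 -0.0008  0.1388]
[[0.895, 0.159, 0.417], [0.144, -0.987, 0.067], [0.423, -0.0, -0.906]]
plate plane (deck) [0.0042 0.0009 0.0201] [ 0.001 -0.001  1.   ] 2176
pin top face 66 [ 0.0369 -0.1062  0.0541] [ 0.0532 -0.0827  0.0595] [ 0.0449 -0.0942  0.0561]
lock [291.8 203.7]
park [352.7 176.4]
plate plane (deck) [-0.001  -0.0089  0.0236] [ 0.001 -0.002  1.   ] 1107
pin top face 62 [ 0.0395 -0.1082  0.0542] [ 0.0565 -0.0895  0.0602] [ 0.049  -0.1007  0.0586]
lock [230.2 210.6]
park [243.7 245.8]
```

View pics/fit.png

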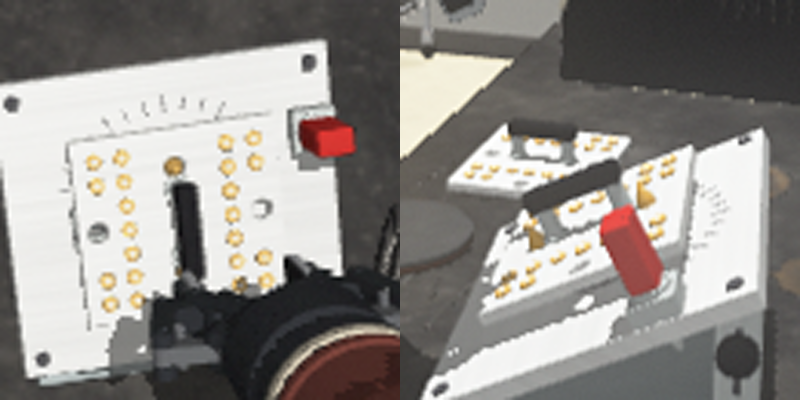

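The plate is down on the driver face: plane tilt under 0.003 rad, both brass noses showing, lock hole at (97,233) in the top crop, where predicted. Now the pin: I'll fit its red grip box to the picture for a better position.

```bash
cat > pin.py <<'E'
from g import *
O=np.array([.5965,-.1985,.092]);S=stand(O,yaw);n=S[:,2]
def fit(p,x0,ax=S,org=O,z0=.0125,rng=.012):
    h=cv2.cvtColor(p["pixels"],cv2.COLOR_RGB2HSV)
    m=(cv2.inRange(h,(0,140,60),(8,255,255))|cv2.inRange(h,(172,140,60),(180,255,255)))
    u,v=map(int,proj(p,org+ax@np.array([x0[0],x0[1],z0+.025])));w=np.zeros_like(m);w[v-30:v+30,u-30:u+30]=m[v-30:v+30,u-30:u+30]
    k=8;W=cv2.resize(w[v-30:v+30,u-30:u+30],None,fx=k,fy=k,interpolation=cv2.INTER_LINEAR)>127
    best=(-1,)
    for a in np.arange(x0[0]-rng,x0[0]+rng,.001):
        for b in np.arange(x0[1]-rng,x0[1]+rng,.001):
            pts=[proj(p,org+ax@np.array([a+i*.009,b+j*.012,z0+c])) for i in(-1,1) for j in(-1,1) for c in(.004,.046)]
            q=((np.array(pts)-[u-30,v-30]+.5)*k).astype(np.int32);g=np.zeros(W.shape,np.uint8);cv2.fillConvexPoly(g,cv2.convexHull(q),1)
            s=(W&(g>0)).sum()/(W|(g>0)).sum()
            if s>best[0]:best=(round(s,3),round(a,4),round(b,4))
    return best
E
python3 - <<'E'
from pin import *
for c in("top","scene"): print(c,fit(capture(c),(.045,-.097)))
x,y=.045,-.097
T=tool(S[:,0],-n);rel(O+S@np.array([x,y,.0125+.027+.003]),T)
E
```

```text
top (np.float64(0.8), np.float64(0.045), np.float64(-0.095))
scene (np.float64(0.372), np.float64(0.045), np.float64(-0.088))
t 13.05 pos [ 0.519  -0.2094  0.2618] open 0.0513 F [-0.3 -0.4 -0.3] q [-0.69  0.11 -0.46  0.7   0.33  2.33]
 rotvec(tool) [ 0.0048 -0.0024 -1.5604]  travel in final tool frame [-0.0986  0.0441  0.1445] in current [0.0425 0.0988 0.1449]
```

>>> jog_arm(
  travel=[
    [0,0,0],
    [0,0,0],
    [0,0,0],
    [0,0,0],
    [0,0,0],
    [0,0,0],
    [0,0,0],
    [0,0,0],
    [0,0,0],
    [0,0,0],
    [0,0,0],
    [0,0,0],
    [-0.02,0.009,0.01],
    [-0.02,0.009,0.01],
    [-0.02,0.009,0.01],
    [-0.02,0.009,0.01],
    [-0.018,0.009,0.01],
    [0,0,0],
  ],
  angular=[
    [0,0,-0.13],
    [0,0,-0.13],
    [0,0,-0.13],
    [0,0,-0.13],
    [0,0,-0.13],
    [0,0,-0.13],
    [0,0,-0.13],
    [0,0,-0.13],
    [0,0,-0.13],
    [0,0,-0.13],
    [0,0,-0.13],
    [0,0,-0.13],
    [0,0,0],
    [0,0,0],
    [0,0,0],
    [0,0,0],
    [0,0,0],
    [0,0,0],
  ],
)

```text
time: 14.85
ee_pos: [0.5994, -0.2833, 0.2076]
orientation: [1.771, 2.229, 0.471]
wrist_force: [-0.4, -0.5, -0.2]
opening: 0.0511
```

```bash
cat > pp.py <<'E'
from pin import *
import sys
x,y,h=map(float,sys.argv[1:4])
T=tool(S[:,0],-n);rel(O+S@np.array([x,y,h+.030]),T)
E
python3 pp.py .045 -.0955 .0125
```

```text
t 14.85 pos [ 0.5994 -0.2833  0.2076] open 0.0511 F [-0.4 -0.5 -0.2] q [-0.7   0.38 -0.23  0.7   0.33  0.68]
 rotvec(tool) [-0.0211 -0.0301  0.0617]  travel in final tool frame [-0.0113  0.0058  0.0668] in current [-0.0137  0.0064  0.0663]
```

>>> jog_arm(
  travel=[
    [-0.006,0.003,0.01],
    [-0.005,0.003,0.01],
    [0,0,0],
  ],
  angular=[
    [-0.01,-0.015,0.03],
    [-0.01,-0.015,0.03],
    [0,0,0],
  ],
)

```text
time: 15.15
ee_pos: [0.614, -0.2891, 0.1869]
orientation: [1.834, 2.152, 0.476]
wrist_force: [-0.3, -0.2, 0.1]
opening: 0.0513
```

```bash
python3 pp.py .045 -.0955 .0125
```

```text
t 15.15 pos [ 0.614  -0.2891  0.1869] open 0.0513 F [-0.3 -0.2  0.1] q [-0.69  0.4  -0.26  0.61  0.32  0.77]
 rotvec(tool) [-0.0052 -0.0047 -0.0017]  travel in final tool frame [-0.0033  0.0023  0.0423] in current [-0.0035  0.0025  0.0423]
```

>>> jog_arm(
  travel=[
    [-0.0033,0.0024,0],
    [0,0,0.01],
    [0,0,0.01],
    [0,0,0],
  ],
  angular=[
    [-0.005,-0.005,-0.001],
    [0,0,0],
    [0,0,0],
    [0,0,0],
  ],
)

```text
time: 15.55
ee_pos: [0.6246, -0.2892, 0.1681]
orientation: [1.828, 2.15, 0.476]
wrist_force: [-0.1, -0.4, 0.3]
opening: 0.0513
```

```bash
python3 pp.py .045 -.0955 .0125
```

```text
t 15.55 pos [ 0.6246 -0.2892  0.1681] open 0.0513 F [-0.1 -0.4  0.3] q [-0.68  0.44 -0.27  0.57  0.32  0.78]
 rotvec(tool) [-0.0015 -0.0018  0.0017]  travel in final tool frame [-0.0015  0.0007  0.0209] in current [-0.0015  0.0008  0.0209]
```

>>> jog_arm(
  travel=[
    [-0.0015,0.0007,0.01],
    [0,0,0.01],
    [0,0,0],
  ],
  angular=[
    [-0.001,-0.002,0.002],
    [0,0,0],
    [0,0,0],
  ],
)

```text
time: 15.85
ee_pos: [0.6346, -0.289, 0.1486]
orientation: [1.829, 2.147, 0.475]
wrist_force: [0.0, 0.6, -0.2]
opening: 0.0511
```

```bash
python3 pp.py .045 -.0955 .0125
```

```text
t 15.85 pos [ 0.6346 -0.289   0.1486] open 0.0511 F [ 0.   0.6 -0.2] q [-0.67  0.47 -0.27  0.52  0.32  0.79]
 rotvec(tool) [-0.0006  0.0002 -0.0001]  travel in final tool frame [-0.0001  0.0001 -0.001 ] in current [-0.0001  0.0001 -0.001 ]
```

>>> jog_arm(
  travel=[
    [0,0,0],
    [0,0,0],
    [0,0,0],
    [0,0,0],
    [0,0,0],
  ],
  angular=[
    [0,0,0],
    [0,0,0],
    [0,0,0],
    [0,0,0],
    [0,0,0],
  ],
  jaw=1,
  grip_force=40,
)

```text
time: 16.35
ee_pos: [0.6344, -0.2891, 0.1487]
orientation: [1.829, 2.147, 0.475]
wrist_force: [1.0, -0.4, -1.1]
opening: 0.0175
```

```bash
python3 pp.py .045 -.0955 .0125
```

```text
t 16.35 pos [ 0.6344 -0.2891  0.1487] open 0.0175 F [ 1.  -0.4 -1.1] q [-0.67  0.47 -0.27  0.52  0.32  0.79]
 rotvec(tool) [-0.001   0.0001 -0.0001]  travel in final tool frame [-0.      0.0002 -0.0008] in current [-0.      0.0002 -0.0008]
```

>>> jog_arm(
  travel=[
    [0,0,-0.006],
    [0,0,-0.012],
    [0,0,-0.016],
    [0,0,-0.016],
    [0,0,-0.016],
    [0,0,-0.016],
    [0,0,-0.016],
    [0,0,0],
  ],
  angular=[
    [0,0,0],
    [0,0,0],
    [0,0,0],
    [0,0,0],
    [0,0,0],
    [0,0,0],
    [0,0,0],
    [0,0,0],
  ],
)

```text
time: 17.15
ee_pos: [0.5903, -0.2967, 0.2471]
orientation: [1.827, 2.145, 0.473]
wrist_force: [0.9, -0.5, -1.5]
opening: 0.0174
```

```bash
python3 pp.py 0 .054 .1075
```

```text
t 17.15 pos [ 0.5903 -0.2967  0.2471] open 0.0174 F [ 0.9 -0.5 -1.5] q [-0.73  0.32 -0.22  0.74  0.33  0.73]
 rotvec(tool) [0.0009 0.0034 0.0009]  travel in final tool frame [ 0.1499 -0.0458  0.0123] in current [ 0.15   -0.0457  0.0118]
```

>>> jog_arm(
  travel=[
    [0.015,-0.0046,0],
    [0.015,-0.0046,0],
    [0.015,-0.0046,0],
    [0.015,-0.0046,0],
    [0.015,-0.0046,0],
    [0.015,-0.0046,0],
    [0.015,-0.0046,0],
    [0.015,-0.0046,0],
    [0.015,-0.0046,0],
    [0.015,-0.0046,0],
    [0,0,0],
  ],
  angular=[
    [0,0,0],
    [0,0,0],
    [0,0,0],
    [0,0,0],
    [0,0,0],
    [0,0,0],
    [0,0,0],
    [0,0,0],
    [0,0,0],
    [0,0,0],
    [0,0,0],
  ],
)

```text
time: 18.25
ee_pos: [0.52, -0.1493, 0.2244]
orientation: [1.831, 2.144, 0.471]
wrist_force: [0.3, 0.0, -1.6]
opening: 0.0177
```

```bash
python3 pp.py 0 .054 .070
```

```text
t 18.25 pos [ 0.52   -0.1493  0.2244] open 0.0177 F [ 0.3  0.  -1.6] q [-0.57  0.09 -0.59  0.56  0.28  0.89]
 rotvec(tool) [-0.0018  0.0038 -0.0019]  travel in final tool frame [-0.0067  0.0054  0.0486] in current [-0.0065  0.0055  0.0486]
```

>>> jog_arm(
  travel=[
    [-0.0066,0.0055,0.01],
    [0,0,0.012],
    [0,0,0.012],
    [0,0,0],
    [0,0,0],
  ],
  angular=[
    [0,0.003,0],
    [0,0,0],
    [0,0,0],
    [0,0,0],
    [0,0,0],
  ],
)

```text
time: 18.75
ee_pos: [0.5444, -0.1567, 0.1947]
orientation: [1.83, 2.143, 0.473]
wrist_force: [-0.5, -0.1, 0.1]
opening: 0.0177
```

```bash
python3 pp.py 0 .054 .070; python3 - <<'E'
from pin import *
a=capture("top");b=capture("scene")
for p in(a,b):
    for X in((0,.054,.022),(0,.054,.040)):print(np.round(proj(p,O+S@np.array(X)),1))
f=lambda p,c:cv2.resize(p["pixels"][c[1]:c[3],c[0]:c[2],::-1],(400,400),interpolation=cv2.INTER_CUBIC)
cv2.imwrite("pics/ins.png",np.hstack([f(a,(265,150,345,230)),f(b,(190,150,270,230))]))
E
```

```text
t 18.75 pos [ 0.5444 -0.1567  0.1947] open 0.0177 F [-0.5 -0.1  0.1] q [-0.56  0.17 -0.58  0.48  0.28  0.9 ]
 rotvec(tool) [ 0.0002  0.0033 -0.0016]  travel in final tool frame [ 0.0045 -0.0028  0.012 ] in current [ 0.0045 -0.0028  0.012 ]
[291.8 203.4]
[293.1 205.3]
[230.4 210.7]
[226.5 202.9]
```

View pics/ins.png

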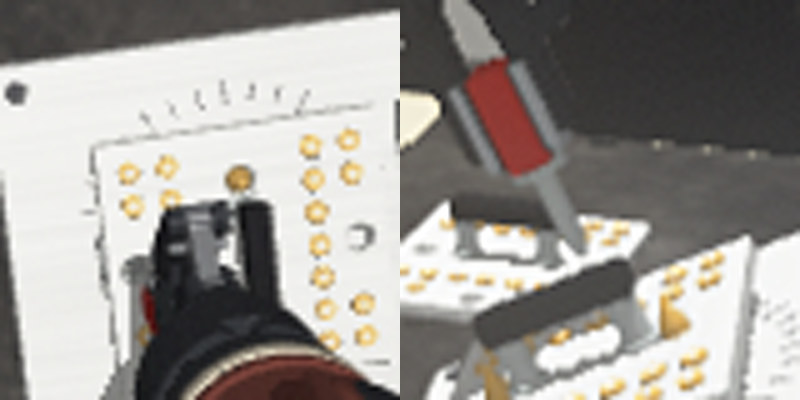

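Scene crop: the pin hangs straight in the jaws with its tip at (585,255), left of the handle. I'll centre it over the lock hole and lower it, watching the force.

>>> jog_arm(
  travel=[
    [0.0045,-0.0028,0],
    [0,0,0],
    [0,0,0],
  ],
  angular=[
    [0,0.003,-0.001],
    [0,0,0],
    [0,0,0],
  ],
)

```text
time: 19.15
ee_pos: [0.5409, -0.1527, 0.1948]
orientation: [1.828, 2.145, 0.476]
wrist_force: [-0.1, -0.2, -0.7]
opening: 0.0174
```

```bash
python3 pp.py 0 .054 .060
```

```text
t 19.15 pos [ 0.5409 -0.1527  0.1948] open 0.0174 F [-0.1 -0.2 -0.7] q [-0.56  0.16 -0.59  0.48  0.28  0.9 ]
 rotvec(tool) [ 0.0016  0.0012 -0.0004]  travel in final tool frame [-0.     -0.0003  0.0232] in current [ 0.     -0.0003  0.0232]
```

>>> jog_arm(
  travel=[
    [0,0,0.007],
    [0,0,0.007],
    [0,0,0.006],
    [0,0,0],
  ],
  angular=[
    [0,0,0],
    [0,0,0],
    [0,0,0],
    [0,0,0],
  ],
)

```text
time: 19.55
ee_pos: [0.5501, -0.1514, 0.1754]
orientation: [1.828, 2.144, 0.476]
wrist_force: [-0.2, 0.2, -0.4]
opening: 0.0179
```

```bash
python3 pp.py 0 .054 .022
```

```text
t 19.55 pos [ 0.5501 -0.1514  0.1754] open 0.0179 F [-0.2  0.2 -0.4] q [-0.54  0.2  -0.61  0.42  0.28  0.92]
 rotvec(tool) [ 0.0022  0.0018 -0.0002]  travel in final tool frame [ 0.0001 -0.0005  0.0398] in current [ 0.0002 -0.0006  0.0398]
```

>>> jog_arm(
  travel=[
    [0,-0.0005,0.003],
    [0,0,0.003],
    [0,0,0.003],
    [0,0,0],
  ],
  angular=[
    [0.002,0.001,0],
    [0,0,0],
    [0,0,0],
    [0,0,0],
  ],
)

```text
time: 19.95
ee_pos: [0.5537, -0.1507, 0.1659]
orientation: [1.829, 2.147, 0.475]
wrist_force: [0.2, -0.6, -2.1]
opening: 0.0176
```

```bash
python3 pp.py 0 .054 .022
```

```text
t 19.95 pos [ 0.5537 -0.1507  0.1659] open 0.0176 F [ 0.2 -0.6 -2.1] q [-0.54  0.22 -0.61  0.4   0.27  0.92]
 rotvec(tool) [-0.0005  0.0002 -0.0003]  travel in final tool frame [-0.      0.0001  0.0296] in current [-0.      0.0002  0.0296]
```

>>> jog_arm(
  travel=[
    [0,0,0.003],
    [0,0,0.003],
    [0,0,0.003],
    [0,0,0],
  ],
  angular=[
    [0,0,0],
    [0,0,0],
    [0,0,0],
    [0,0,0],
  ],
)

```text
time: 20.35
ee_pos: [0.5579, -0.1501, 0.1573]
orientation: [1.829, 2.146, 0.475]
wrist_force: [0.5, 0.2, -0.3]
opening: 0.0176
```

```bash
python3 pp.py 0 .054 .022
```

```text
t 20.35 pos [ 0.5579 -0.1501  0.1573] open 0.0176 F [ 0.5  0.2 -0.3] q [-0.53  0.24 -0.62  0.38  0.27  0.93]
 rotvec(tool) [-0.0002  0.0005 -0.0002]  travel in final tool frame [ 0.0001 -0.      0.02  ] in current [ 0.0001 -0.      0.02  ]
```

Inside the bush with no resistance so far, so I'll keep going.

>>> jog_arm(
  travel=[
    [0,0,0.004],
    [0,0,0.004],
    [0,0,0.004],
    [0,0,0.003],
    [0,0,0],
  ],
  angular=[
    [0,0,0],
    [0,0,0],
    [0,0,0],
    [0,0,0],
    [0,0,0],
  ],
)

```text
time: 20.85
ee_pos: [0.5647, -0.149, 0.1424]
orientation: [1.829, 2.146, 0.475]
wrist_force: [-0.3, -0.7, -1.5]
opening: 0.0176
```

```bash
python3 pp.py 0 .054 .022
```

```text
t 20.85 pos [ 0.5647 -0.149   0.1424] open 0.0176 F [-0.3 -0.7 -1.5] q [-0.52  0.27 -0.62  0.34  0.27  0.94]
 rotvec(tool) [-0.0002  0.0005 -0.0002]  travel in final tool frame [0.0001 0.     0.0036] in current [0.0001 0.     0.0036]
```

>>> jog_arm(
  travel=[
    [0,0,0.002],
    [0,0,0.002],
    [0,0,0],
  ],
  angular=[
    [0,0,0],
    [0,0,0],
    [0,0,0],
  ],
)

```text
time: 21.15
ee_pos: [0.5666, -0.1487, 0.1384]
orientation: [1.829, 2.147, 0.475]
wrist_force: [0.0, 0.4, -1.1]
opening: 0.0176
```

```bash
python3 pp.py 0 .054 .022
```

```text
t 21.15 pos [ 0.5666 -0.1487  0.1384] open 0.0176 F [ 0.   0.4 -1.1] q [-0.52  0.27 -0.62  0.33  0.27  0.94]
 rotvec(tool) [-0.0003  0.0004 -0.0002]  travel in final tool frame [ 0.0001 -0.     -0.0008] in current [ 0.0001 -0.     -0.0008]
```

>>> jog_arm(
  travel=[
    [0,0,0.001],
    [0,0,0.0005],
    [0,0,0],
  ],
  angular=[
    [0,0,0],
    [0,0,0],
    [0,0,0],
  ],
)

```text
time: 21.45
ee_pos: [0.5669, -0.1487, 0.1379]
orientation: [1.829, 2.146, 0.475]
wrist_force: [-2.2, -1.5, 2.4]
opening: 0.0176
```

>>> jog_arm(
  travel=[
    [0,0,0],
    [0,0,0],
    [0,0,0],
    [0,0,0],
    [0,0,-0.005],
    [0,0,-0.015],
    [0,0,-0.02],
    [0,0,-0.025],
    [0,0,-0.025],
    [0,0,-0.025],
    [0,0,-0.025],
    [0,0,-0.025],
    [0,0,0],
  ],
  angular=[
    [0,0,0],
    [0,0,0],
    [0,0,0],
    [0,0,0],
    [0,0,0],
    [0,0,0],
    [0,0,0],
    [0,0,0],
    [0,0,0],
    [0,0,0],
    [0,0,0],
    [0,0,0],
    [0,0,0],
  ],
  jaw=0.5,
)

```text
time: 22.75
ee_pos: [0.4946, -0.1596, 0.2954]
orientation: [1.827, 2.146, 0.476]
wrist_force: [0.2, 0.3, -0.2]
opening: 0.0426
```

```bash
python3 - <<'E'
from pin import *
a=capture("top");b=capture("scene")
for p in(a,b):
    L=(cloud(p)-O)@S
    h=cv2.cvtColor(p["pixels"],cv2.COLOR_RGB2HSV);red=cv2.inRange(h,(0,140,60),(8,255,255))>0
    q=L[red&(abs(L[...,1]-.054)<.04)&(abs(L[...,0])<.04)&(L[...,2]>.01)];print("pin",len(q),np.percentile(q,[3,50,97],axis=0).round(4).tolist())
    m=(abs(L[...,0])<.058)&(abs(L[...,1]+.025)<.035)&(abs(L[...,2]-.022)<.008)
    q=L[m];c=q.mean(0);nn=np.linalg.svd(q-c)[2][2];print("plate",c.round(4),(nn*np.sign(nn[2])).round(3),len(q))
    for t in("bottle_b","hex_block","loupe","plate_1"):
        print(t,[(np.round(r["centre"],3).tolist(),round(r["score"],2)) for r in recognise(t,p)][:2])
f=lambda p,c:cv2.resize(p["pixels"][c[1]:c[3],c[0]:c[2],::-1],(400,400),interpolation=cv2.INTER_CUBIC)
cv2.imwrite("pics/end.png",np.hstack([f(a,(150,100,360,310)),f(b,(165,150,295,280))]))
s=arm.state();print(s["time"],s["wrist_force"],s["opening"],s["ee_pos"])
E
```

```text
pin 124 [[-0.0081, 0.044, 0.034], [0.0036, 0.0561, 0.0643], [0.0328, 0.0664, 0.5965]]
plate [ 0.0063 -0.0303  0.0205] [-0.001 -0.     1.   ] 1075
bottle_b [([0.748, 0.173, 0.146], 0.74)]
hex_block [([0.735, -0.045, 0.024], 0.63)]
loupe [([0.727, 0.027, 0.036], 0.57), ([0.624, -0.175, 0.107], 0.33)]
plate_1 [([0.597, -0.208, 0.118], 0.66)]
pin 148 [[-0.0058, 0.0404, 0.0458], [0.0036, 0.0431, 0.0594], [0.0105, 0.0572, 0.0693]]
plate [ 0.0015 -0.0275  0.0239] [ 0.001 -0.009  1.   ] 927
bottle_b [([0.756, 0.158, 0.117], 0.73)]
hex_block [([0.74, -0.068, 0.027], 0.84)]
loupe [([0.726, 0.013, 0.033], 0.5)]
plate_1 [([0.429, 0.103, 0.006], 0.82), ([0.595, -0.212, 0.118], 0.79)]
23.25 [ 0.80873596  0.25877905 -0.0618522 ] 0.04271902951105716 [ 0.49415372 -0.15841299  0.29126513]
```

View pics/end.png

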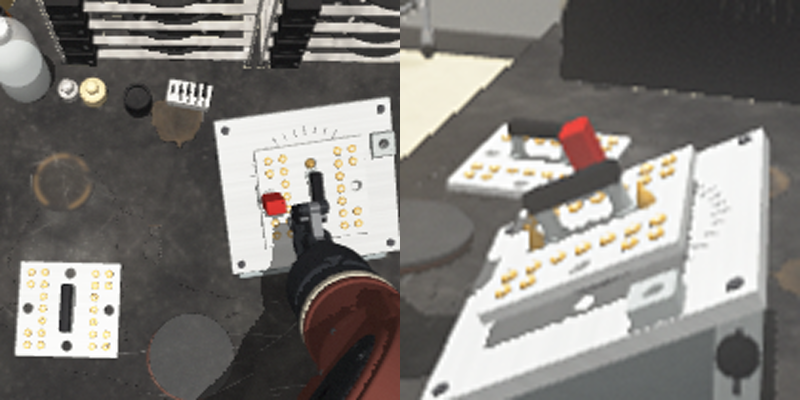

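The pin is home: its grip top is about 68 mm above the deck, as expected. The plate is flush, the other plate lies flat, and the bystanders are where they started. I'll hand it in.

```bash
python3 -c "
from plant import ticket
print(ticket.hand_in())"
```

```text
the job is handed in; nothing more can be done
None
```

The stand is set up and the job is handed in, with the robot clock at about 23 s of the 72 s allowed. The hand-in gave no verdict.

**What I did:** The far plate had the 36 mm dowel holes (the near one measured 48 mm). I lowered the far plate over both dowels with only about 5 N of contact and turned it about 0.74 rad to the lock position. Then I took the pin from its parking bush, pushed it through plate and bush until the collar touched the plate, let go and backed off.

**Last checks:**
- **Fitted plate:** it lies parallel to the deck within about 0.01 rad. Its top measured 20.5 to 24 mm above the deck against the expected 22 mm; the cameras differ by about that much.
- **Pin:** the grip's top is about 67 to 69 mm above the deck against 68 mm expected, so the collar is down.
- **Other plate:** the picture shows it flat on the worktop, handle up, and it was never touched.
- **Bystanders:** measured positions shifted only 1 to 3 mm, within measuring error.
- **Robot:** clear of everything, with the wrist force near zero.

**What disagreed:** The two cameras differ by a few millimetres in the deck frame. Fitting the pin's outline in the scene camera failed (overlap 0.37), so I used the top camera's fit (0.80). The pin went in without resistance, which supports that choice.

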